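# Sort the panel devices into their trays

## Robot

A 7-joint arm with a two-finger parallel gripper is mounted at the origin on the work surface. World frame = base frame: x ahead of the robot, y to its left, z up, the work surface at z = 0. Lengths are in mm, angles in rad, forces in N, time in s.
With the tool pointing down it reaches from about 400 to 850 mm from the base axis. Payload 4.4 kg.
Tool frame: the origin (TCP) lies midway between the tips of the shut fingers; the grasp point (between the pads) lies 19 mm behind it (arm.tcp_to_grasp is the distance from the TCP to the grasp point, in mm); z points along the fingers, y is the line along which they close (so a half turn about z gives the same grasp; the last joint's range is limited). The gripper opens to 94 mm and grips with 3 to 60 N. Pads are 16 mm wide; open, the fingers measure 119 mm over their backs; the gripper's body (75 mm by 177 mm) begins 78 mm behind the grasp point.
Start: joints at [-1.353, 0.628, 0.038, 1.517, -0.027, 0.996, -0.02], TCP at [181.978, 624.021, 205.478] pointing down, gripper open.
Joint ranges: [-3.06, 3.06], [-0.37, 2.12], [-1.25, 1.32], [0.18, 2.47], [-1.1, 4.24], [0.23, 1.98], [-2.94, 2.94]. Speed limits (rad/s): [2.57, 2.57, 3.14, 3.14, 3.14, 3.14, 3.14].

## Interface

Orientations are given as a rotation vector (axis times angle).
In Python, from bench import arm, grab_frame, hand_in gives the robot as it stands.
- The arm moves only by the tool arm_command, never from a script. Its argument "commands" is a list of rows, each a list of 3 entries, a list of its own where there are three numbers: the shift along the world's x, y, z in mm, then the turn, a rotation vector about the world's x, y, z in rad, then the finger opening in mm, from 0 to 94. In form: [[[dx, dy, dz], [rx, ry, rz], fingers], ...]. A call has 1 to 20 rows; each row is the pose to reach, as a shift and turn from the pose commanded when the call began; what a row does not reach only later rows make up. A row lasts 1/10 s, in which the tool goes at most 50 mm and 8.59 degrees, less where a joint would pass 70% of its speed; a pose out of reach is approached as far as the arm can. A call with a gripper value outside its range is refused whole. The fingers move at their own pace and stop on an object; "force" is the grip in N (left out, the last holds). Time passes only in rows, so rows that repeat a pose let the fingers close. It gives the time, the measured TCP pose, the force, the opening and the grip force at its end, in the units of the state.
- arm.observe(): the state, without advancing time (a new reading comes with each control period).
- grab_frame(name): name is "scene" or "top" or "wrist"; returns a dict with "img" (400x640x3 uint8, red, green, blue), "fovy" (degrees; the focal length in pixels is half the picture's height over the tangent of half this angle, whatever the lens; pixels are square), "cx", "cy" (the principal point, pixels), "k1" (the pictures are not rectified: a ray, as slopes to the right and down, at radius r is drawn at 1 + k1 r^2 times it, then the intrinsics apply), "camera_from_world" (4x4, takes a point from world to camera coordinates). Camera axes: x right, y up, looking along -z (the intrinsics and any distortion apply to the point x, -y, -z); pixel columns grow to the right and rows downward; lengths in mm; the calibration is good to about 2 mm. A picture is of the moment at which its call begins. There is no depth.
- hand_in(): hands the job in; it is judged then, once.
The state is a dict: "time": time; "joint_pos": joint angles; "dq": joint speeds; "effort": joint torques, N m; "tcp_pos": TCP position; "eef_rot": TCP orientation; "ft_force": force on the tool from outside, world axes, zero at the start; "ft_torque": the same for the moment, N m; "gripper_width": finger opening in mm; "gripper_force": force on a finger pad.
Only numpy, scipy, OpenCV 4.12 (cv2) and the standard library are available. Lean on these libraries where they do the work, as an engineer would, in place of code of your own. Each camera call takes 0.05 s, during which the arm holds its last target. There are 200 camera calls.

## Task

Tidy the panel-building bench by sorting the loose devices: both white circuit breakers go in the yellow tray, both pilot lamps in the black tray, and the relay with the orange block in the white tray. Stand each one upright on the floor of its tray, wholly inside and not on top of another, and leave the tape roll and the grey row of terminals where they lie.

Things in the scene. Friction and masses are not known exactly. Their poses are not given: they have to be found in the camera images.
- breaker3_mid (a point): the three-pole circuit breaker: white plastic block standing on its back, operating face with a red toggle bar up. Lower part 84 mm long (its x) x 54 mm wide (its y) x 44 mm high; on top a 54 mm wide, 46 mm long step up to 66 mm; the toggle rises 7 mm more. Loose, about 0.33 kg. Best gripped across its 54 mm width. This point is its centre, 33 mm above its underside; z is up, x along its length
- breaker2_mid (a point): the two-pole circuit breaker: white plastic block standing on its back, operating face with a black toggle bar up. Lower part 84 mm long (its x) x 36 mm wide (its y) x 44 mm high; on top a 36 mm wide, 46 mm long step up to 66 mm; the toggle rises 7 mm more. Loose, about 0.22 kg. Best gripped across its 36 mm width. This point is its centre, 33 mm above its underside; z is up, x along its length
- lamp_red_mid (a point): the pilot lamp with the red lens: black block 30 x 30 mm and 36 mm high (sides along its x and y), above it a 29 mm bright metal collar to 44 mm, then a red domed lens up to 56 mm. Stands upright, lens up; loose, about 0.06 kg. This point is its centre, 28 mm above its underside, z up
- lamp_green_mid (a point): the pilot lamp with the green lens: black block 30 x 30 mm and 36 mm high (sides along its x and y), above it a 29 mm bright metal collar to 44 mm, then a green domed lens up to 56 mm. Stands upright, lens up; loose, about 0.06 kg. This point is its centre, 28 mm above its underside, z up
- relay_mid (a point): the relay: black socket 74 mm long (its x) x 30 mm wide (its y) x 30 mm high, with an orange relay block 40 x 30 mm on its middle, up to 60 mm. Stands with the orange block up; loose, about 0.1 kg. Best gripped across its 30 mm width. This point is its centre, 30 mm above its underside, z up
- tray_yellow: the yellow tray, fixed to the bench: open-topped, outside 130 mm (its x) x 210 mm (its y) x 18 mm high, walls and floor 4 mm thick, inside 122 x 202 mm. Origin at the centre of its underside, on the bench; z up
- tray_black: the black tray, fixed to the bench: open-topped, outside 130 mm (its x) x 210 mm (its y) x 18 mm high, walls and floor 4 mm thick, inside 122 x 202 mm. Origin at the centre of its underside, on the bench; z up
- tray_white: the white tray, fixed to the bench: open-topped, outside 130 mm (its x) x 210 mm (its y) x 18 mm high, walls and floor 4 mm thick, inside 122 x 202 mm. Origin at the centre of its underside, on the bench; z up
- tape_mid (a point): a bystander: roll of white tape lying flat, ring 52 mm across and 18 mm high; loose. This point is its centre, 9 mm above the bench
- terminals_mid (a point): a bystander: short row of six slim terminal blocks, five grey and one green, on a steel strip, 42 x 70 mm and 32 mm high; loose, 0.15 kg. This point is its centre, 16 mm above the bench
There are look-alikes about, which are no part of the job. Leave any purple or turquoise look-alike of the part that bears lamp_green_mid alone. Leave any turquoise look-alike of the tray_white alone.

How it is judged:
By the outcome, as a careful person would: the job done as asked, in the order asked, and still so for the second after the job is handed in, with the robot touching nothing.
It also fails if it takes over 136 s, if anything falls off the work surface, if the arm or the gripper's body presses on something with over 40 N, if the wrist force passes 120 N, or if a joint passes its speed limit or range.

## Working session

There is one attempt and no reset: what is moved stays moved. The work goes in short steps, Python scripts to look and compute and a tool call to move; the robot and the scene stay as the last step left them, time stands still between calls to the robot, and variables do not carry over. Pictures are saved under pics/ and viewed, at most 14 in all, crops included, and the job is handed in when it is done.

Besides the shell and the picture viewer there is one more tool, called in YAML: its name, and indented under it one key for each argument. arm_command: Moves the arm, as the interface text tells. Its arguments: {"type":"object","properties":{"commands":{"type":"array","items":{"type":"array"}},"force":{"type":"number"}},"required":["commands"]}

```bash
mkdir -p pics; ls; cat > h.py <<'E'
import numpy as np, cv2
from bench import arm, grab_frame, hand_in
def save(f,name): cv2.imwrite('pics/'+name,f['img'][:,:,::-1])
def K(f):
    F=f['img'].shape[0]/2/np.tan(np.radians(f['fovy'])/2)
    return np.array([[F,0,f['cx']],[0,F,f['cy']],[0,0,1.]]),np.array([f['k1'],0,0,0,0.])
D=np.diag([1,-1,-1.])
def proj(f,P):
    k,d=K(f);T=np.array(f['camera_from_world']);R=D@T[:3,:3];t=D@T[:3,3]
    return cv2.projectPoints(np.array(P,float).reshape(-1,3),cv2.Rodrigues(R)[0],t,k,d)[0].reshape(-1,2)
def back(f,uv,z):
    k,d=K(f);T=np.array(f['camera_from_world']);R=D@T[:3,:3];t=D@T[:3,3]
    n=cv2.undistortPoints(np.array(uv,float).reshape(-1,1,2),k,d).reshape(-1,2)
    r=np.c_[n,np.ones(len(n))]@R; c=-R.T@t
    z=np.broadcast_to(z,len(n)); return c+r*((z-c[2])/r[:,2])[:,None]
E
python3 - <<'E'
from h import *
import pickle
for n in('scene','top'):
    f=grab_frame(n);save(f,n+'0.png');pickle.dump(f,open(n+'0.pkl','wb'));T=np.array(f['camera_from_world'])
    print(n,f['fovy'],f['k1'],f['cx'],f['cy'],-T[:3,:3].T@T[:3,3])
s=arm.observe();print(s['tcp_pos'],s['eef_rot'],s['gripper_width'],s['time'])
E
```

```text
pics
scene 52.82932164254307 -0.035954047742838446 316.0217975713288 198.94199313348798 [1216.66014824  330.92629072  640.40122912]
top 54.615261231695605 -0.04586267537957289 327.72442038883145 201.4884698622559 [ 218.20131701   -9.88716225 1189.88298283]
[181.79344243 623.46759891 204.69466677] [-4.44316462e-01 -3.10975615e+00  2.50741412e-03] 94.44437641053982 0.1
```

View pics/top0.png

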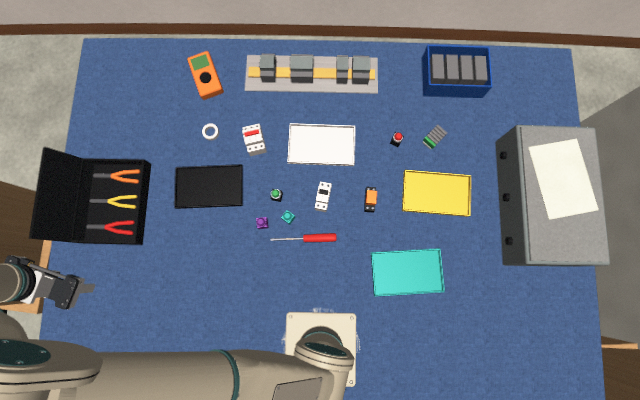

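View pics/scene0.png

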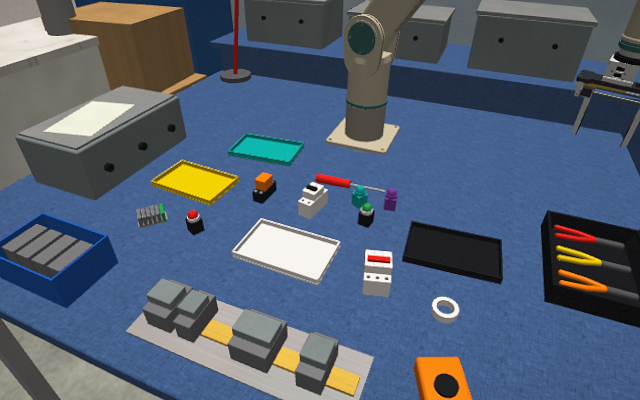

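The top view shows:
- three-pole breaker (254,138) and two-pole breaker (322,195)
- red lamp (398,138) and relay (371,199)
- green lamp (276,194), a black block with a metal collar and green lens. Its look-alikes are purple (262,222) and turquoise (288,216).
- trays: white (321,145), black (209,186), yellow (437,193). The turquoise tray (408,272) is a decoy.
- tape (210,131) and terminals (434,136)

I'll confirm these in an enlarged crop.

```bash
python3 - <<'E'
from h import *
import pickle
f=pickle.load(open('top0.pkl','rb'));im=f['img'][:,:,::-1]
c=cv2.resize(im[115:235,235:395],None,fx=5,fy=5,interpolation=cv2.INTER_CUBIC)
cv2.imwrite('pics/crop0.png',c)
hsv=cv2.cvtColor(f['img'],cv2.COLOR_RGB2HSV)
blue=cv2.inRange(hsv,(100,100,40),(125,255,255))
fg=255-blue
n,l,st,ce=cv2.connectedComponentsWithStats(fg[100:240,160:480].copy())
for i in range(1,n):
    if st[i,4]<40: continue
    ys,xs=np.where(l==i); pts=np.c_[xs+160,ys+100]
    r=cv2.minAreaRect(pts.astype(np.float32))
    zt=16 if st[i,4]>1500 else 22
    g=back(f,pts,zt)[:,:2]; rr=cv2.minAreaRect(g.astype(np.float32))
    print(np.round(ce[i]+[160,100],1),st[i,4],'world',np.round(rr[0]),np.round(rr[1]),round(rr[2],1), 'c',cv2.mean(f['img'],(np.pad((l==i).astype(np.uint8),((100,160),(160,160)))))[:3])
E
```

```text
[210.4 131.5] 222 world [654. 367.] [57. 56.] 1.0 c (181.71621621621622, 181.61711711711712, 186.11261261261262)
[254.  139.3] 625 world [630. 227.] [103.  66.] 15.8 c (199.5584, 180.04160000000002, 178.39520000000002)
[321.3 144.2] 2807 world [621.  13.] [215. 138.] 88.9 c (237.5030281439259, 234.96437477734236, 232.21197007481297)
[434.2 136.5] 349 world [ 651. -346.] [46. 85.] 48.5 c (107.07736389684814, 122.44699140401146, 113.57593123209169)
[396.7 138.6] 131 world [ 643. -226.] [31. 48.] 64.2 c (126.03053435114504, 68.58015267175573, 70.22900763358778)
[207.9 186.1] 2804 world [477. 363.] [134. 213.] 3.5 c (40.77924393723253, 40.538159771754636, 41.78994293865906)
[436.7 192.8] 2972 world [ 471. -350.] [218. 136.] 86.4 c (233.22274562584118, 212.72375504710632, 93.00740242261104)
[322.6 196.4] 411 world [451.   5.] [42. 95.] 80.0 c (195.00243309002434, 193.53527980535281, 193.8734793187348)
[370.6 198.8] 289 world [ 444. -144.] [37. 78.] 89.8 c (160.80622837370242, 117.7612456747405, 80.57439446366783)
[275.9 194.5] 127 world [453. 150.] [37. 36.] 78.5 c (87.77952755905511, 123.36220472440945, 101.03937007874016)
[287.9 216.6] 124 world [386. 109.] [36. 32.] 54.5 c (64.43548387096774, 160.28225806451613, 154.49193548387098)
[261.7 222.6] 135 world [365. 187.] [34. 36.] 3.0 c (116.42962962962963, 67.17777777777778, 140.11111111111111)
[311.6 236.7] 302 world [327.  61.] [ 18. 199.] 1.2 c (197.46357615894038, 88.05629139072848, 89.92384105960265)
```

View pics/crop0.png

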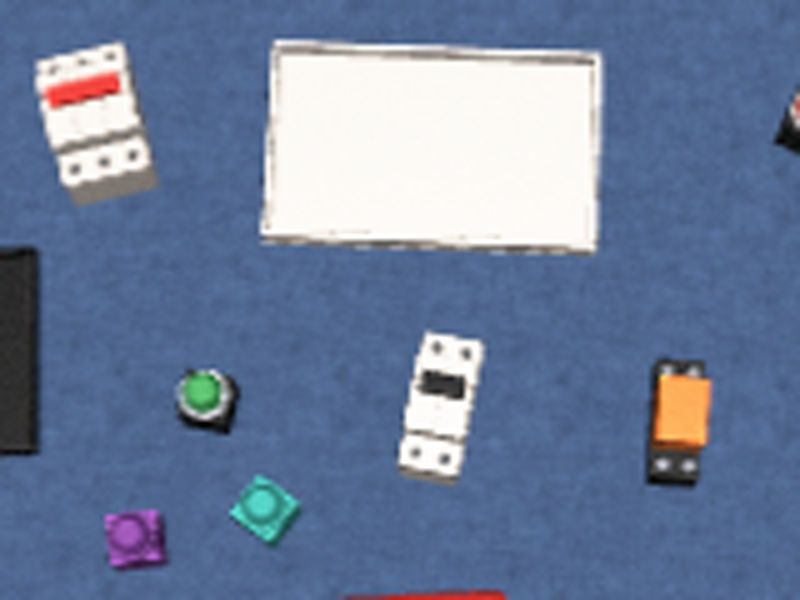

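The crop confirms it. The green lamp (276,194) has the black block, metal collar and green lens, while the purple and turquoise ones are single-coloured look-alikes. Next I'll fit the silhouette models for precise poses in both cameras.

```bash
cat > fit.py <<'E'
from h import *
from scipy.optimize import minimize
def box(x,y,z0,z1): return [(a*x/2,b*y/2,z) for a in(-1,1) for b in(-1,1) for z in(z0,z1)]
def cyl(d,z0,z1): return [(d/2*np.cos(t),d/2*np.sin(t),z) for t in np.linspace(0,6.28,24) for z in(z0,z1)]
lamp=[box(30,30,0,36),cyl(29,36,44),cyl(20,44,56)]
M=dict(b3=[box(84,54,0,44),box(46,54,44,66)],b2=[box(84,36,0,44),box(46,36,44,66)],red=lamp,green=lamp,
 relay=[box(74,30,0,30),box(40,30,30,60)],tray=[box(130,210,0,18)],tape=[cyl(52,0,18)],term=[box(42,70,0,32)])
def place(parts,p,z=0):
    c,s=np.cos(p[2]),np.sin(p[2]);R=np.array([[c,-s,0],[s,c,0],[0,0,1]])
    return [np.array(q)@R.T+[p[0],p[1],z] for q in parts]
def raster(f,parts,p,roi,S=6,z=0):
    x0,y0,x1,y1=roi;m=np.zeros(((y1-y0)*S,(x1-x0)*S),np.uint8)
    for q in place(parts,p,z):
        h=cv2.convexHull(((proj(f,q)-[x0-.5,y0-.5])*S-.5).astype(np.float32))
        cv2.fillConvexPoly(m,np.round(h*16).astype(np.int32),255,shift=4)
    return cv2.resize(m,(x1-x0,y1-y0),interpolation=cv2.INTER_AREA)/255.
def fgmask(f):
    hsv=cv2.cvtColor(f['img'],cv2.COLOR_RGB2HSV)
    return (cv2.inRange(hsv,(100,100,40),(125,255,255))==0).astype(float)
def fit(fs,parts,p0,pad=5,z=0):
    L=[]
    for f in fs:
        uv=np.vstack([proj(f,q) for q in place(parts,p0,z)])
        x0,y0=np.floor(uv.min(0)-pad).astype(int);x1,y1=np.ceil(uv.max(0)+pad).astype(int)
        roi=(max(x0,0),max(y0,0),min(x1,640),min(y1,400));L.append((f,roi,fgmask(f)[roi[1]:roi[3],roi[0]:roi[2]]))
    cost=lambda p:sum(np.abs(raster(f,parts,p,r,z=z)-m).sum()/m.sum() for f,r,m in L)/len(L)
    best=None
    for da in(-.25,0,.25):
        s=np.array(p0)+[0,0,da]
        r=minimize(cost,s,method='Nelder-Mead',options=dict(initial_simplex=[s,s+[8,0,0],s+[0,8,0],s+[0,0,.2]],xatol=.05,fatol=1e-5))
        if best is None or r.fun<best.fun:best=r
    return best.x,best.fun
E
cat > fit0.py <<'E'
from fit import *
import pickle
t=pickle.load(open('top0.pkl','rb'));s=pickle.load(open('scene0.pkl','rb'))
G=dict(b3=(630,227,.25),b2=(451,5,-.17),red=(643,-226,.4),green=(453,150,.2),relay=(444,-144,0),
 white=(621,13,0),black=(477,363,.06),yellow=(471,-350,-.06),tape=(654,367,0),term=(651,-346,-.7))
for k,g in G.items():
    m=M.get(k,M['tray'])
    for n,fs in(('top',[t]),('scene',[s]),('both',[t,s])):
        p,c=fit(fs,m,g,pad=5 if k!='b3' else 4);print(k,n,np.round(p,[1,1,1][0]) if 0 else [round(p[0],1),round(p[1],1),round(p[2],3)],round(c,3))
E
python3 fit0.py
```

```text
b3 top [np.float64(629.5), np.float64(224.8), np.float64(0.231)] 0.076
b3 scene [np.float64(623.1), np.float64(221.7), np.float64(0.273)] 0.038
b3 both [np.float64(626.8), np.float64(222.8), np.float64(0.253)] 0.097
b2 top [np.float64(449.3), np.float64(4.2), np.float64(-0.19)] 0.081
b2 scene [np.float64(443.4), np.float64(0.4), np.float64(-0.194)] 0.156
b2 both [np.float64(449.1), np.float64(3.1), np.float64(-0.19)] 0.158
red top [np.float64(642.4), np.float64(-226.0), np.float64(-0.422)] 0.104
red scene [np.float64(634.1), np.float64(-231.3), np.float64(1.0)] 0.086
red both [np.float64(640.3), np.float64(-226.1), np.float64(1.061)] 0.19
green top [np.float64(453.3), np.float64(148.8), np.float64(-0.209)] 0.125
green scene [np.float64(439.1), np.float64(141.6), np.float64(0.414)] 0.307
green both [np.float64(452.6), np.float64(147.5), np.float64(-0.135)] 0.321
relay top [np.float64(445.8), np.float64(-142.3), np.float64(-0.037)] 0.085
relay scene [np.float64(437.4), np.float64(-146.9), np.float64(-0.017)] 0.072
relay both [np.float64(445.1), np.float64(-142.5), np.float64(-0.027)] 0
[... 433 characters left out ...]
loat64(0.061)] 0.055
yellow top [np.float64(471.7), np.float64(-351.2), np.float64(-0.063)] 0.034
yellow scene [np.float64(467.2), np.float64(-355.0), np.float64(-0.061)] 0.146
yellow both [np.float64(470.2), np.float64(-353.3), np.float64(-0.06)] 0.105
tape top [np.float64(658.0), np.float64(371.2), np.float64(-0.361)] 0.27
tape scene [np.float64(652.3), np.float64(369.1), np.float64(-0.231)] 0.169
tape both [np.float64(655.1), np.float64(369.9), np.float64(-0.279)] 0.29
term top [np.float64(653.4), np.float64(-347.2), np.float64(0.808)] 0.064
term scene [np.float64(646.9), np.float64(-354.2), np.float64(0.844)] 0.08
term both [np.float64(652.2), np.float64(-348.2), np.float64(0.818)] 0.155
```

arm_command:
  commands:
    - [[40,-45,30],[0,0,0.05],94]
    - [[80,-80,50],[0,0,0.15],94]
    - [[444,-401,45],[0,0,0.54],94]
    - [[444,-401,45],[0,0,0.54],94]
    - [[444,-401,45],[0,0,0.54],94]
    - [[444,-401,45],[0,0,0.54],94]
    - [[444,-401,45],[0,0,0.54],94]
    - [[444,-401,45],[0,0,0.54],94]
    - [[444,-401,45],[0,0,0.54],94]
    - [[444,-401,45],[0,0,0.54],94]
    - [[444,-401,45],[0,0,0.54],94]
    - [[444,-401,45],[0,0,0.54],94]
    - [[444,-401,45],[0,0,0.54],94]
    - [[444,-401,45],[0,0,0.54],94]
    - [[444,-401,45],[0,0,0.54],94]
    - [[444,-401,45],[0,0,0.54],94]

```text
time: 1.7
tcp_pos: [624.3, 225.5, 250.5]
eef_rot: [0.407, -3.114, -0.002]
ft_force: [-0.6, -0.2, 0.6]
gripper_width: 93.9
gripper_force: 0.0
```

```bash
cat > look.py <<'E'
import sys
from fit import *
import pickle
name,key=sys.argv[1],sys.argv[2];g=[float(v) for v in sys.argv[3:6]];z=float(sys.argv[6]) if len(sys.argv)>6 else 0
f=grab_frame('wrist');save(f,name);s=arm.observe()
p,c=fit([f],M[key],g,pad=40,z=z);print('wrist fit',np.round(p,3),round(c,3))
from scipy.spatial.transform import Rotation as Rr
R=Rr.from_rotvec(s['eef_rot']).as_matrix();print('tcp',np.round(s['tcp_pos'],1),'yang',round(np.arctan2(R[1,1],R[0,1]),4),'zdir',np.round(R[:,2],3),s['gripper_width'],s['time'],np.round(s['joint_pos'],2))
im=f['img'][:,:,::-1].copy()
for q in place(M[key],p,z): cv2.polylines(im,[cv2.convexHull(proj(f,q).astype(np.float32)).astype(np.int32)],True,(0,255,0),1)
cv2.imwrite('pics/'+name,im)
E
python3 look.py w1.png b3 626 223 .255
```

```text
wrist fit [6.28437e+02 2.22679e+02 2.76000e-01] 0.145
tcp [624.5 225.4 250.6] yang 1.8304 zdir [-0.001  0.001 -1.   ] 93.99072375187941 1.75 [-0.35  0.61 -0.06  1.42  0.04  1.12  1.41]
```

View pics/w1.png

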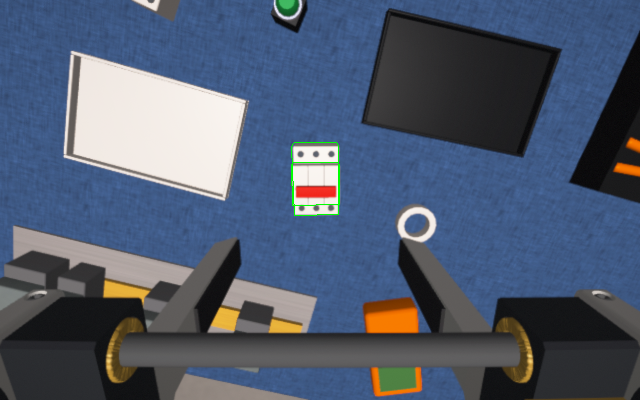

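The wrist view shows the breaker at (316,180), with the fit outline right on it at (628,223). That agrees with the other cameras' average. Next: descend and grip.

arm_command:
  commands:
    - [[3,-2.5,-45],[0,0,0],94]
    - [[3,-2.5,-90],[0,0,0],94]
    - [[3,-2.5,-130],[0,0,0],94]
    - [[3,-2.5,-165],[0,0,0],94]
    - [[3,-2.5,-190],[0,0,0],94]
    - [[3,-2.5,-210],[0,0,0],94]
    - [[3,-2.5,-221],[0,0,0],94]
    - [[3,-2.5,-227],[0,0,0],94]
    - [[3,-2.5,-227],[0,0,0],94]
    - [[3,-2.5,-227],[0,0,0],50]
    - [[3,-2.5,-227],[0,0,0],40]
    - [[3,-2.5,-227],[0,0,0],40]
    - [[3,-2.5,-227],[0,0,0],40]
    - [[3,-2.5,-227],[0,0,0],40]
    - [[3,-2.5,-227],[0,0,0],40]
    - [[3,-2.5,-227],[0,0,0],40]
  force: 25

```text
time: 3.35
tcp_pos: [629.1, 221.3, 23.8]
eef_rot: [-0.402, 3.115, 0.001]
ft_force: [-0.3, 1.5, 2.4]
gripper_width: 53.9
gripper_force: 25.0
```

arm_command:
  commands:
    - [[0,0,15],[0,0,0],40]
    - [[0,0,40],[0,0,0],40]
    - [[0,0,75],[0,0,0],40]
    - [[0,0,110],[0,0,0],40]
    - [[-3,-10,130],[0,0,0],40]
    - [[-9,-35,135],[0,0,-0.02],40]
    - [[-19,-72,135],[0,0,-0.04],40]
    - [[-30,-113,135],[0,0,-0.06],40]
    - [[-40,-154,135],[0,0,-0.08],40]
    - [[-51,-195,135],[0,0,-0.1],40]
    - [[-62,-236,135],[0,0,-0.12],40]
    - [[-72,-277,135],[0,0,-0.14],40]
    - [[-83,-318,135],[0,0,-0.16],40]
    - [[-94,-359,135],[0,0,-0.18],40]
    - [[-105,-400,135],[0,0,-0.2],40]
    - [[-115,-440,135],[0,0,-0.22],40]
    - [[-126,-480,135],[0,0,-0.25],40]
    - [[-136,-520,135],[0,0,-0.28],40]
    - [[-147,-560,135],[0,0,-0.3],40]
    - [[-155,-590,135],[0,0,-0.32],40]

```text
time: 5.35
tcp_pos: [471.6, -372.8, 159.0]
eef_rot: [-0.106, -3.138, 0.002]
ft_force: [1.5, -0.1, -2.8]
gripper_width: 54.2
gripper_force: 25.0
```

arm_command:
  commands:
    - [[-4,-16,0],[0,0,0],40]
    - [[-7,-29,0],[0,0,0],40]
    - [[-7,-29,0],[0,0,0],40]
    - [[-7,-29,0],[0,0,0],40]
    - [[-7,-29,0],[0,0,0],40]

```text
time: 5.85
tcp_pos: [468.1, -396.2, 158.5]
eef_rot: [0.096, 3.14, 0.002]
ft_force: [-0.1, -0.1, -2.7]
gripper_width: 53.7
gripper_force: 25.0
```

```bash
python3 look.py w2.png tray 469.5 -353 -.06
```

```text
wrist fit [ 4.71796e+02 -3.52408e+02 -6.60000e-02] 0.207
tcp [ 468.  -396.5  158.5] yang 1.5099 zdir [ 0.     0.001 -1.   ] 53.73110026745804 5.9 [ 0.66  0.63 -0.    1.67  0.    0.84  2.17]
```

View pics/w2.png

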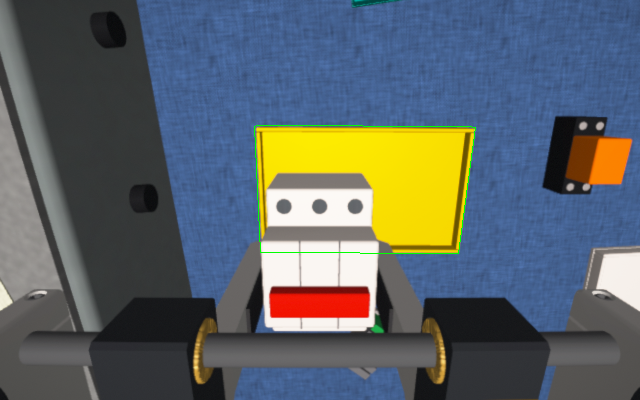

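arm_command:
  commands:
    - [[3,0,-30],[0,0,0],40]
    - [[3,0,-65],[0,0,0],40]
    - [[3,0,-95],[0,0,0],40]
    - [[3,0,-115],[0,0,0],40]
    - [[3,0,-124],[0,0,0],40]
    - [[3,0,-128],[0,0,0],40]
    - [[3,0,-130],[0,0,0],40]
    - [[3,0,-130],[0,0,0],40]
    - [[3,0,-130],[0,0,0],40]

```text
time: 6.8
tcp_pos: [470.6, -399.0, 29.6]
eef_rot: [0.1, 3.138, -0.002]
ft_force: [0.4, 0.1, -3.3]
gripper_width: 54.0
gripper_force: 25.0
```

arm_command:
  commands:
    - [[0,0,-1],[0,0,0],40]
    - [[0,0,-2],[0,0,0],40]
    - [[0,0,-2],[0,0,0],40]
    - [[0,0,-2],[0,0,0],70]
    - [[0,0,-2],[0,0,0],74]
    - [[0,0,-2],[0,0,0],74]
    - [[0,0,-2],[0,0,0],74]

```text
time: 7.5
tcp_pos: [470.0, -398.5, 26.4]
eef_rot: [-0.1, -3.14, -0.0]
ft_force: [-0.2, 0.3, 0.3]
gripper_width: 73.9
gripper_force: 0.0
```

arm_command:
  commands:
    - [[0,0,40],[0,0,0],74]
    - [[0,0,85],[0,0,0],74]
    - [[0,0,130],[0,0,0],74]
    - [[-3,40,155],[0,0,-0.03],70]
    - [[-5,85,155],[0,0,-0.06],70]
    - [[-8,130,155],[0,0,-0.09],70]
    - [[-11,175,155],[0,0,-0.12],70]
    - [[-13,220,155],[0,0,-0.13],70]
    - [[-15,265,155],[0,0,-0.13],70]
    - [[-17,310,155],[0,0,-0.13],70]
    - [[-19,355,155],[0,0,-0.13],70]
    - [[-21,390,155],[0,0,-0.13],70]
    - [[-21,401,155],[0,0,-0.13],70]
    - [[-21,401,155],[0,0,-0.13],70]
    - [[-21,401,155],[0,0,-0.13],70]

```text
time: 9.0
tcp_pos: [449.2, 1.0, 181.5]
eef_rot: [0.306, 3.126, -0.001]
ft_force: [0.2, -0.3, 0.1]
gripper_width: 69.9
gripper_force: 0.0
```

```bash
python3 look.py w3.png b2 448.5 2.7 -.19
```

```text
wrist fit [ 4.49274e+02  2.11300e+00 -1.78000e-01] 0.136
tcp [449.2   0.5 181.5] yang 1.3743 zdir [ 0.    -0.001 -1.   ] 70.02138331693453 9.05 [-0.08  0.38  0.02  2.08 -0.01  0.68  1.32]
```

View pics/w3.png

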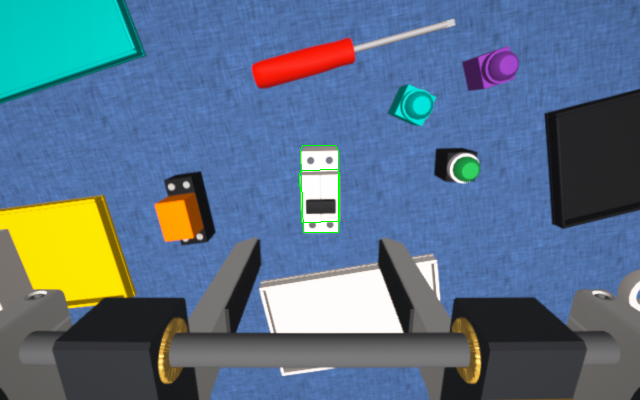

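The two-pole breaker at (320,190) is aligned with the gripper, and the fit sits right on it. Descending to grip.

arm_command:
  commands:
    - [[0,1,-45],[0,0,0.01],70]
    - [[0,1,-90],[0,0,0.01],70]
    - [[0,1,-120],[0,0,0.01],70]
    - [[0,1,-143],[0,0,0.01],70]
    - [[0,1,-153],[0,0,0.01],70]
    - [[0,1,-157],[0,0,0.01],70]
    - [[0,1,-157],[0,0,0.01],70]
    - [[0,1,-157],[0,0,0.01],40]
    - [[0,1,-157],[0,0,0.01],25]
    - [[0,1,-157],[0,0,0.01],25]
    - [[0,1,-157],[0,0,0.01],25]
    - [[0,1,-157],[0,0,0.01],25]
    - [[0,1,-157],[0,0,0.01],25]
  force: 22

```text
time: 10.35
tcp_pos: [449.1, 3.4, 24.8]
eef_rot: [0.288, 3.128, -0.0]
ft_force: [-0.2, -0.2, 6.0]
gripper_width: 35.8
gripper_force: 22.0
```

arm_command:
  commands:
    - [[0,0,15],[0,0,0],25]
    - [[0,0,45],[0,0,0],25]
    - [[0,0,85],[0,0,0],25]
    - [[0,-5,115],[0,0,0],25]
    - [[2,-25,130],[0,0,0.02],25]
    - [[5,-60,130],[0,0,0.04],25]
    - [[8,-100,130],[0,0,0.06],25]
    - [[11,-140,130],[0,0,0.08],25]
    - [[15,-180,130],[0,0,0.1],25]
    - [[18,-220,130],[0,0,0.12],25]
    - [[22,-260,130],[0,0,0.13],25]
    - [[25,-290,130],[0,0,0.13],25]
    - [[25,-304,130],[0,0,0.13],25]
    - [[25,-308,130],[0,0,0.13],25]
    - [[25,-308,130],[0,0,0.13],25]
    - [[25,-308,130],[0,0,0.13],25]

```text
time: 11.95
tcp_pos: [474.1, -302.1, 154.3]
eef_rot: [-0.081, -3.14, -0.003]
ft_force: [0.1, -0.2, -2.3]
gripper_width: 35.8
gripper_force: 22.0
```

arm_command:
  commands:
    - [[0,0,-30],[0,0,0],25]
    - [[0,0,-65],[0,0,0],25]
    - [[0,0,-95],[0,0,0],25]
    - [[0,0,-115],[0,0,0],25]
    - [[0,0,-122],[0,0,0],25]
    - [[0,0,-125],[0,0,0],25]
    - [[0,0,-125],[0,0,0],25]
    - [[0,0,-125],[0,0,0],25]

```text
time: 12.75
tcp_pos: [474.9, -304.7, 30.6]
eef_rot: [0.084, 3.139, -0.001]
ft_force: [0.2, -0.3, -2.1]
gripper_width: 35.9
gripper_force: 22.0
```

arm_command:
  commands:
    - [[0,0,-1],[0,0,0],25]
    - [[0,0,-2],[0,0,0],25]
    - [[0,0,-2],[0,0,0],25]
    - [[0,0,-2],[0,0,0],50]
    - [[0,0,-2],[0,0,0],54]
    - [[0,0,-2],[0,0,0],54]
    - [[0,0,-2],[0,0,0],54]

```text
time: 13.45
tcp_pos: [474.0, -304.5, 27.5]
eef_rot: [0.085, 3.14, -0.0]
ft_force: [0.9, -0.6, 0.1]
gripper_width: 54.3
gripper_force: 0.0
```

arm_command:
  commands:
    - [[0,0,45],[0,0,0],54]
    - [[0,0,90],[0,0,0],54]
    - [[0,0,130],[0,0,0],54]
    - [[35,16,155],[0,0,-0.1],54]
    - [[75,34,155],[0,0,-0.2],54]
    - [[115,53,155],[0,0,-0.3],54]
    - [[150,69,155],[0,0,-0.4],54]
    - [[168,77,155],[0,0,-0.4],54]
    - [[168,77,155],[0,0,-0.4],54]
    - [[168,77,155],[0,0,-0.4],54]
    - [[168,77,155],[0,0,-0.4],54]

```text
time: 14.55
tcp_pos: [640.3, -229.0, 182.4]
eef_rot: [-0.71, -3.059, 0.002]
ft_force: [0.5, -0.3, -0.6]
gripper_width: 53.7
gripper_force: 0.0
```

```bash
sed -i 's/pad=40/pad=20/' look.py; python3 look.py w4.png red 641.9 -227.5 -.45
```

```text
wrist fit [ 6.41587e+02 -2.27141e+02 -4.58000e-01] 0.066
tcp [ 640.4 -229.1  182.6] yang 1.1147 zdir [-0.001 -0.001 -1.   ] 53.71146065737799 14.6 [ 0.25  0.7   0.09  1.45 -0.07  1.    1.47]
```

View pics/w4.png

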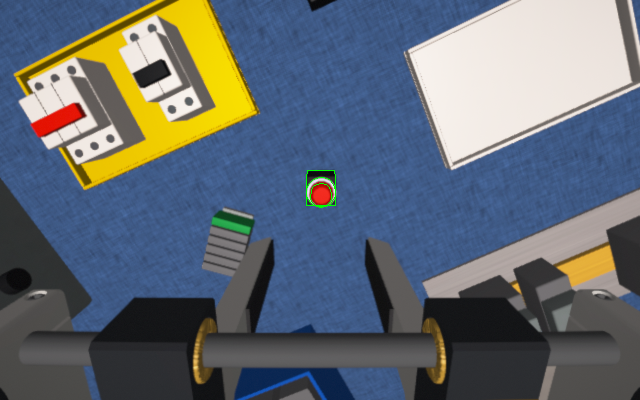

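The red lamp (321,190) is fitted and aligned. Both breakers stand inside the yellow tray at (75,105) and (160,70). Descending to grip the lamp.

arm_command:
  commands:
    - [[1,2,-45],[0,0,0],54]
    - [[1,2,-90],[0,0,0],54]
    - [[1,2,-125],[0,0,0],54]
    - [[1,2,-150],[0,0,0],54]
    - [[1,2,-163],[0,0,0],54]
    - [[1,2,-169],[0,0,0],54]
    - [[1,2,-169],[0,0,0],54]
    - [[1,2,-169],[0,0,0],30]
    - [[1,2,-169],[0,0,0],20]
    - [[1,2,-169],[0,0,0],20]
    - [[1,2,-169],[0,0,0],20]
    - [[1,2,-169],[0,0,0],20]
  force: 10

```text
time: 15.8
tcp_pos: [643.6, -225.8, 14.5]
eef_rot: [0.706, 3.06, -0.0]
ft_force: [-0.8, -0.6, 4.8]
gripper_width: 29.8
gripper_force: 10.0
```

arm_command:
  commands:
    - [[0,0,15],[0,0,0],20]
    - [[0,0,45],[0,0,0],20]
    - [[0,0,85],[0,0,0],20]
    - [[0,5,115],[0,0,0],20]
    - [[-7,25,130],[0,0,0.04],20]
    - [[-16,60,130],[0,0,0.08],20]
    - [[-27,100,130],[0,0,0.12],20]
    - [[-38,140,130],[0,0,0.16],20]
    - [[-50,180,130],[0,0,0.2],20]
    - [[-61,220,130],[0,0,0.24],20]
    - [[-72,260,130],[0,0,0.28],20]
    - [[-83,300,130],[0,0,0.32],20]
    - [[-94,340,130],[0,0,0.36],20]
    - [[-105,380,130],[0,0,0.4],20]
    - [[-116,420,130],[0,0,0.43],20]
    - [[-127,460,130],[0,0,0.46],20]
    - [[-138,500,130],[0,0,0.49],20]
    - [[-149,540,130],[0,0,0.51],20]
    - [[-159,577,130],[0,0,0.515],20]
    - [[-165,600,130],[0,0,0.515],20]

```text
time: 17.8
tcp_pos: [476.0, 378.5, 144.2]
eef_rot: [0.102, -3.14, -0.003]
ft_force: [-0.9, 0.3, -0.9]
gripper_width: 29.5
gripper_force: 10.0
```

arm_command:
  commands:
    - [[-2,8,0],[0,0,0],20]
    - [[-2,8,0],[0,0,0],20]
    - [[-2,8,0],[0,0,0],20]
    - [[-2,8,0],[0,0,0],20]

```text
time: 18.2
tcp_pos: [477.1, 380.1, 143.6]
eef_rot: [-0.091, 3.14, -0.002]
ft_force: [0.3, -0.4, -0.3]
gripper_width: 29.7
gripper_force: 10.0
```

```bash
python3 look.py w5.png tray 477.5 362 .06
```

```text
wrist fit [4.78820e+02 3.60918e+02 6.00000e-02] 0.091
tcp [477.  380.4 143.6] yang 1.6292 zdir [ 0.    -0.001 -1.   ] 29.785053480688433 18.25 [-0.71  0.64 -0.01  1.7   0.01  0.81  0.9 ]
```

View pics/w5.png

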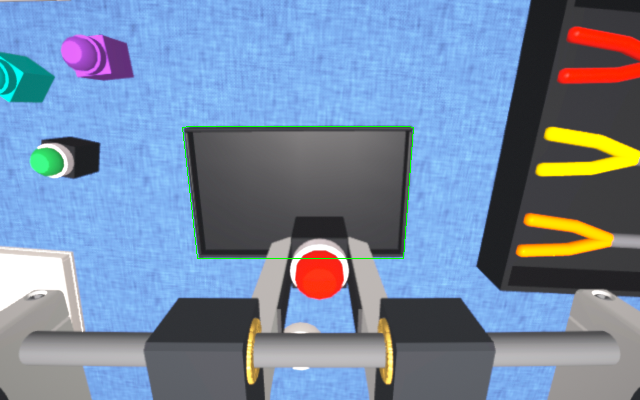

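The red lamp is held above the black tray, whose outline spans (185–412, 127–258). Lowering it.

arm_command:
  commands:
    - [[0,0,-30],[0,0,0],20]
    - [[0,0,-65],[0,0,0],20]
    - [[0,0,-95],[0,0,0],20]
    - [[0,0,-113],[0,0,0],20]
    - [[0,0,-120],[0,0,0],20]
    - [[0,0,-123],[0,0,0],20]
    - [[0,0,-124],[0,0,0],20]
    - [[0,0,-124],[0,0,0],20]

```text
time: 19.05
tcp_pos: [476.7, 382.8, 20.5]
eef_rot: [-0.095, 3.139, 0.002]
ft_force: [0.2, -0.2, 0.1]
gripper_width: 30.2
gripper_force: 10.0
```

arm_command:
  commands:
    - [[0,0,-1],[0,0,0],20]
    - [[0,0,-1.5],[0,0,0],20]
    - [[0,0,-1.5],[0,0,0],20]
    - [[0,0,-1.5],[0,0,0],45]
    - [[0,0,-1.5],[0,0,0],50]
    - [[0,0,-1.5],[0,0,0],50]

```text
time: 19.65
tcp_pos: [476.0, 382.5, 18.0]
eef_rot: [0.096, -3.14, 0.0]
ft_force: [0.3, 0.1, -0.2]
gripper_width: 48.7
gripper_force: 0.0
```

arm_command:
  commands:
    - [[0,0,40],[0,0,0],50]
    - [[0,0,85],[0,0,0],54]
    - [[0,0,130],[0,0,0],54]
    - [[-3,-35,162],[0,0,-0.05],54]
    - [[-7,-75,162],[0,0,-0.1],54]
    - [[-11,-115,162],[0,0,-0.15],54]
    - [[-15,-155,162],[0,0,-0.2],54]
    - [[-19,-195,162],[0,0,-0.26],54]
    - [[-22,-225,162],[0,0,-0.26],54]
    - [[-23,-235,162],[0,0,-0.26],54]
    - [[-23,-235,162],[0,0,-0.26],54]
    - [[-23,-235,162],[0,0,-0.26],54]

```text
time: 20.85
tcp_pos: [453.4, 149.3, 180.1]
eef_rot: [0.309, 3.126, 0.002]
ft_force: [0.8, 0.5, -0.7]
gripper_width: 53.9
gripper_force: 0.0
```

```bash
python3 look.py w6.png green 452.8 147.3 -.2
```

```text
wrist fit [ 4.52944e+02  1.45318e+02 -1.81000e-01] 0.08
tcp [453.3 149.6 180. ] yang 1.3744 zdir [ 0.001  0.001 -1.   ] 54.39410240574555 20.9 [-0.41  0.42  0.05  2.02 -0.03  0.7   1.03]
```

View pics/w6.png

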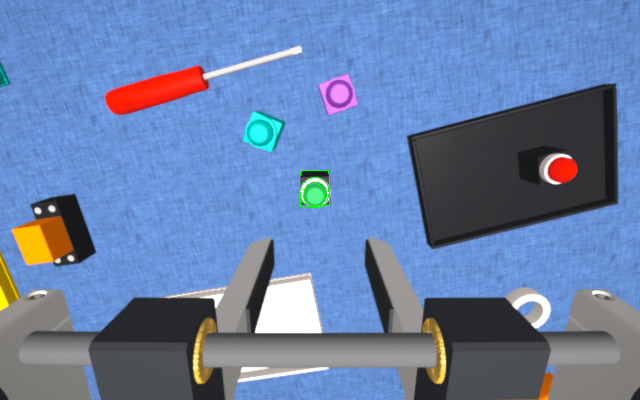

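The green lamp at (315,190) is confirmed: black block, metal collar, green lens. The turquoise (263,131) and purple (338,95) ones stay clear of the fingers. The red lamp stands in the black tray at (558,168).

arm_command:
  commands:
    - [[0,-3,-45],[0,0,0.02],54]
    - [[0,-3,-90],[0,0,0.02],54]
    - [[0,-3,-125],[0,0,0.02],54]
    - [[0,-3,-148],[0,0,0.02],54]
    - [[0,-3,-161],[0,0,0.02],54]
    - [[0,-3,-166],[0,0,0.02],54]
    - [[0,-3,-167],[0,0,0.02],54]
    - [[0,-3,-167],[0,0,0.02],30]
    - [[0,-3,-167],[0,0,0.02],20]
    - [[0,-3,-167],[0,0,0.02],20]
    - [[0,-3,-167],[0,0,0.02],20]
    - [[0,-3,-167],[0,0,0.02],20]
  force: 10

```text
time: 22.1
tcp_pos: [453.5, 144.8, 13.6]
eef_rot: [0.281, 3.128, 0.001]
ft_force: [-1.0, 0.1, 6.3]
gripper_width: 29.6
gripper_force: 10.0
```

arm_command:
  commands:
    - [[0,0,15],[0,0,0],20]
    - [[0,0,45],[0,0,0],20]
    - [[0,0,80],[0,0,0],20]
    - [[1,8,105],[0,0,0.02],20]
    - [[5,30,110],[0,0,0.06],20]
    - [[10,62,110],[0,0,0.1],20]
    - [[16,100,110],[0,0,0.15],20]
    - [[22,135,110],[0,0,0.2],20]
    - [[26,158,110],[0,0,0.24],20]
    - [[28,167,110],[0,0,0.24],20]
    - [[28,167,110],[0,0,0.24],20]
    - [[28,167,100],[0,0,0.24],20]
    - [[28,167,70],[0,0,0.24],20]
    - [[28,167,40],[0,0,0.24],20]
    - [[28,167,20],[0,0,0.24],20]
    - [[28,167,10],[0,0,0.24],20]
    - [[28,167,7],[0,0,0.24],20]
    - [[28,167,6],[0,0,0.24],20]
    - [[28,167,6],[0,0,0.24],20]

```text
time: 24.0
tcp_pos: [481.6, 311.5, 19.8]
eef_rot: [-0.095, 3.139, 0.001]
ft_force: [1.3, -0.7, -0.6]
gripper_width: 29.8
gripper_force: 10.0
```

arm_command:
  commands:
    - [[0,0,-1],[0,0,0],20]
    - [[0,0,-2],[0,0,0],20]
    - [[0,0,-2],[0,0,0],20]
    - [[0,0,-2],[0,0,0],45]
    - [[0,0,-2],[0,0,0],48]
    - [[0,0,-2],[0,0,0],48]
    - [[0,0,35],[0,0,0],48]
    - [[0,0,80],[0,0,0],48]
    - [[0,0,125],[0,0,0],48]
    - [[0,0,160],[0,0,0],48]

```text
time: 25.0
tcp_pos: [481.4, 311.8, 181.5]
eef_rot: [-0.096, 3.139, 0.002]
ft_force: [1.0, 0.1, -0.4]
gripper_width: 47.9
gripper_force: 0.0
```

arm_command:
  commands:
    - [[-3,-40,0],[0,0,-0.01],54]
    - [[-7,-85,0],[0,0,-0.02],54]
    - [[-10,-130,0],[0,0,-0.03],54]
    - [[-14,-175,0],[0,0,-0.04],54]
    - [[-17,-220,0],[0,0,-0.05],54]
    - [[-21,-265,0],[0,0,-0.06],54]
    - [[-24,-310,0],[0,0,-0.07],54]
    - [[-28,-355,0],[0,0,-0.08],54]
    - [[-32,-400,0],[0,0,-0.09],54]
    - [[-35,-440,0],[0,0,-0.09],54]
    - [[-36,-455,0],[0,0,-0.09],54]
    - [[-36,-455,0],[0,0,-0.09],54]
    - [[-36,-455,0],[0,0,-0.09],54]

```text
time: 26.3
tcp_pos: [444.9, -142.7, 178.9]
eef_rot: [-0.045, -3.141, -0.001]
ft_force: [-0.0, 0.8, -0.4]
gripper_width: 54.3
gripper_force: 0.0
```

```bash
python3 look.py w7.png relay 445.2 -143.8 -.03
```

```text
wrist fit [ 4.45700e+02 -1.42039e+02 -5.70000e-02] 0.08
tcp [ 445.1 -142.   178.9] yang 1.5437 zdir [-0.     0.001 -1.   ] 53.8924891585286 26.35 [ 0.23  0.41  0.03  2.04 -0.02  0.69  1.82]
```

View pics/w7.png

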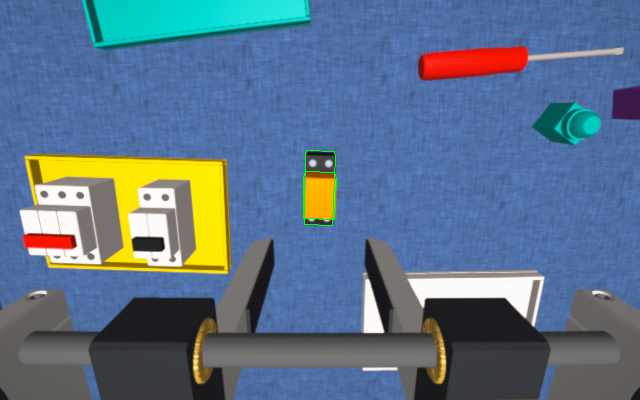

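The relay (320,188) is aligned with the gripper, and both breakers stand inside the yellow tray. Gripping the relay.

arm_command:
  commands:
    - [[0,0,-45],[0,0,-0.02],54]
    - [[0,0,-90],[0,0,-0.02],54]
    - [[0,0,-125],[0,0,-0.02],54]
    - [[0,0,-148],[0,0,-0.02],54]
    - [[0,0,-160],[0,0,-0.02],54]
    - [[0,0,-164],[0,0,-0.02],54]
    - [[0,0,-164],[0,0,-0.02],54]
    - [[0,0,-164],[0,0,-0.02],30]
    - [[0,0,-164],[0,0,-0.02],20]
    - [[0,0,-164],[0,0,-0.02],20]
    - [[0,0,-164],[0,0,-0.02],20]
    - [[0,0,-164],[0,0,-0.02],20]
  force: 14

```text
time: 27.55
tcp_pos: [445.5, -143.6, 15.7]
eef_rot: [0.077, 3.139, -0.0]
ft_force: [-0.7, 0.8, 7.1]
gripper_width: 30.2
gripper_force: 14.0
```

arm_command:
  commands:
    - [[0,0,15],[0,0,0],20]
    - [[0,0,45],[0,0,0],20]
    - [[0,0,80],[0,0,0],20]
    - [[6,5,105],[0,0,0],20]
    - [[25,22,110],[0,0,0.01],20]
    - [[52,45,110],[0,0,0.02],20]
    - [[82,72,110],[0,0,0.03],20]
    - [[112,98,110],[0,0,0.03],20]
    - [[142,125,110],[0,0,0.03],20]
    - [[165,145,110],[0,0,0.03],20]
    - [[177,155,110],[0,0,0.03],20]
    - [[177,155,110],[0,0,0.03],20]
    - [[177,155,95],[0,0,0.03],20]
    - [[177,155,65],[0,0,0.03],20]
    - [[177,155,35],[0,0,0.03],20]
    - [[177,155,18],[0,0,0.03],20]
    - [[177,155,9],[0,0,0.03],20]
    - [[177,155,6],[0,0,0.03],20]
    - [[177,155,6],[0,0,0.03],20]
    - [[177,155,6],[0,0,0.03],20]

```text
time: 29.55
tcp_pos: [622.7, 11.3, 22.1]
eef_rot: [0.03, 3.14, 0.0]
ft_force: [-0.6, 0.6, -0.9]
gripper_width: 29.7
gripper_force: 14.0
```

arm_command:
  commands:
    - [[0,0,-1],[0,0,0],20]
    - [[0,0,-2],[0,0,0],20]
    - [[0,0,-2],[0,0,0],20]
    - [[0,0,-2],[0,0,0],45]
    - [[0,0,-2],[0,0,0],50]
    - [[0,0,-2],[0,0,0],50]
    - [[0,0,30],[0,0,0],50]
    - [[0,0,75],[0,0,0],50]
    - [[0,0,120],[0,0,0],50]
    - [[-40,0,165],[0,0,0],50]
    - [[-80,-30,200],[0,0,0],50]
    - [[-120,-60,220],[0,0,0],50]
    - [[-160,-90,220],[0,0,0],50]
    - [[-160,-90,220],[0,0,0],50]

```text
time: 30.95
tcp_pos: [458.5, -81.2, 242.2]
eef_rot: [-0.035, -3.141, 0.002]
ft_force: [-0.3, -0.2, -0.7]
gripper_width: 50.1
gripper_force: 0.0
```

```bash
python3 - <<'E'
from h import *
f=grab_frame('scene');im=f['img'][:,:,::-1]
cv2.imwrite('pics/end.png',cv2.resize(im[110:330,100:520],None,fx=1.9,fy=1.9,interpolation=cv2.INTER_CUBIC))
E
```

```text
(no output)
```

View pics/end.png

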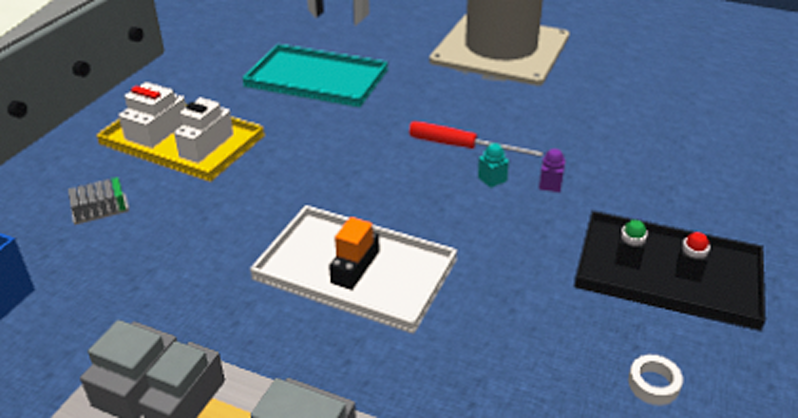

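The crop shows all five devices upright inside their trays: breakers at (150,115) and (205,130), lamps at (634,240) and (697,250), and the relay at (355,250). The tape, terminals and look-alikes haven't moved, and the arm is clear.

```bash
python3 -c "
from bench import hand_in
print(hand_in())"
```

```text
the job is handed in; nothing more can be done
None
```

I handed the job in at about 31 s. The final picture shows both breakers upright in the yellow tray, both lamps in the black tray and the relay in the white tray, with the tape roll, terminals and look-alikes left where they were.

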